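# Pin back the belt tensioner of the lapping machine

### The job

A new drive belt has to go on the lapping machine, so its sprung take-up arm must be locked back out of the way. Take the red-handled locking pin from the wooden block, put it through the eye of the blue arm, swing the arm back against its spring until the eye stands over the hole in the deck, and hold it there while you push the pin fully home into that hole. Let go with the spring held by the pin, and do not disturb the things lying about.

Things in the scene. Friction and masses are not known exactly. Their poses are not given: they have to be found in the camera images.
- pin_grip (a point): centre of the red cylindrical handle of the loose locking pin; handle 20 mm in diameter and 44 mm tall, flat shoulder 22 mm below this point; below it a steel shank 10 mm in diameter and 52 mm long whose last 9 mm taper to a 4 mm point. Whole pin 96 mm, about 70 g; z axis runs up along the pin. At the start the pin stands upright in the wooden block, point 7 mm and this point 81 mm above the table
- pin_tip (a point): the pointed lower end of the locking pin, 74 mm below pin_grip on the pin's axis
- eye (a point): centre of the mouth of the eye: an upright steel bush on the end of the blue take-up arm, bore 12 mm straight through, flared to about 19 mm at the mouth (33 mm outside), mouth 92 mm above the table, bush 26 mm tall and ending 4 mm above the deck. It moves with the arm; the pin goes in from above and is fully home when its handle's shoulder sits on this mouth
- lock_hole (a point): centre, at deck level (62 mm above the table), of the 13 mm hole in the aluminium deck, marked by a dark ring of short dashes, that takes the pin's shank; the deck is 12 mm thick with free space of 44 mm below it. With the arm at 0.663 rad the eye stands exactly over it
- pivot_point (a point): point on the upright pivot axis of the take-up arm, level with the mouth of the eye (92 mm above the table); the eye swings round it at a radius of 80 mm, clockwise seen from above when the arm is turned back
- take_up_arm (a joint): angle of the blue sprung take-up arm: 0 at rest against its stop, growing as it is turned back (clockwise seen from above, the eye towards the lock hole); 0.663 rad with the eye over the lock hole, end stop at 0.698. Spring: about 3.2 N at the eye at rest, 5.7 N at 0.663; let go unpinned, it flies back to 0; held by the pin it settles at about 0.61
- lapping_machine: fixed lapping machine with its guard off: grey housing 230 x 310 mm, aluminium deck on top at 62 mm, on it a big spindle pulley, a small motor pulley and the blue arm with a black idler wheel; nothing on the deck near the arm stands higher than 92 mm (the flange of the big pulley 95 mm). Origin at the centre of the underside; x points away from the robot at yaw 0, y to the left
- tool_block: fixed wooden block 110 x 50 x 45 mm holding the pin in a 14 mm hole 38 mm deep, 30 mm from its centre on its -x side, and two bent hex keys on its +x side (the tallest 91 mm above the table, 60 mm from the pin; the nearest 75 mm high, 43 mm from the pin). Origin at the centre of the underside, x along its length
- case_yellow: bystander: closed yellow case 68 x 120 x 40 mm, loose
- case_black_b: bystander: black case with clear lid 68 x 130 x 45 mm, loose
- glue_b: bystander: small white bottle with a yellow band, 34 mm wide, 50 mm tall, loose
- loupe: bystander: black eye loupe, 32 mm wide, 27 mm tall, loose
- sherd_05: bystander: cream-brown pottery sherd 73 x 60 x 19 mm, loose
- brush_1: bystander: wooden brush 136 mm long, 21 mm wide, loose

How it is judged:
On the way:
1. the take-up arm is turned back, past 0.45 rad, with the pin's point down inside the eye (value of joint take_up_arm above 0.45 rad and horizontal distance between pin_tip and eye below 0.008 m and z of pin_tip in the frame of eye between -0.045 and -0.012 m), for 0.05 s.
At the end, for the whole second after the job is handed in: the arm stays locked back beyond 0.56 rad with the pin standing (within 0.2 rad of upright) through the eye and in the lock hole, its point at least 18 mm below the deck (22 mm is fully home) and within 7 mm of the hole's axis, at rest (value of joint take_up_arm above 0.56 rad and z of pin_tip in the frame of lock_hole below -0.018 m and horizontal distance between pin_tip and lock_hole below 0.007 m and angle between pin_tip's own z axis and vertical below 0.2 rad and linear speed of locking_pin below 0.02 m/s); the robot touches nothing.
It fails at once if a bystander is pushed more than 25 mm (distance of any of case_yellow, case_black_b, glue_b, loupe, sherd_05, brush_1 from where it was at the start of the episode above 0.025 m).
It also fails if it takes over 46 s, if anything falls off the work surface, if the arm or the gripper's body presses on something with over 40 N, if the wrist force passes 120 N, or if a joint passes its speed limit or range.

### The arm

A 6-joint arm with a two-finger parallel gripper is mounted at the origin on the work surface; the furniture and walls round the work are solid. World frame = base frame: x ahead of the robot, y to its left, z up, the work surface at z = 0. Lengths are in m, angles in rad, forces in N, time in s.
With the tool pointing down it reaches from about 0.35 to 0.975 m from the base axis. Payload 4.9 kg.
Tool frame: the origin (TCP) lies between the finger pads; the fingertips stand 19 mm ahead of it and the grasp point (between the pads) is the TCP; z points along the fingers, y is the direction in which the jaws open and shut (so a half turn about z gives the same grasp; the last joint's range is limited). The gripper opens to 85 mm and grips with 20 to 120 N. Pads are 22 mm wide; open, the fingers measure 114 mm over their backs; the gripper's body (76 mm by 85 mm) begins 54 mm behind the grasp point. The pads swing forward as they close: fully open they stand 13 mm farther back than shut.
Start: joints at [0.999, 0.053, 1.613, -0, 1.476, -0.119], TCP at [0.273, 0.562, 0.226] pointing down, gripper open.
Joint ranges: [-3.01, 3.01], [-1.01, 2.22], [0.06, 2.58], [-1.02, 4.17], [0.09, 2.62], [-3.14, 3.14]. Speed limits (rad/s): [2.57, 2.57, 3.14, 3.14, 3.14, 3.14].

### API

Orientations are given as a unit quaternion [w, x, y, z].
In Python, from plant import state, grab_frame, calibration, job_done gives the robot as it stands. The module is installed in compiled form; this text tells all that it offers.
- The arm moves only by the tool servo_tool, never from a script. Its argument "deltas" is a list that holds one entry, the list of rows, each a list of 5 numbers: the finger opening in mm, from 0 to 85.4, then the shift along the world's x, y, z in mm, then the turn about the world's z in units of 6 degrees (1.0 is 6 degrees). A call has 1 to 5 rows; each row is the pose to reach, as a shift and turn from the pose commanded when the call began; what a row does not reach only later rows make up. A row lasts 1/8 s, in which the tool goes at most 62.5 mm and 10.7 degrees, less where a joint would pass 70% of its speed; a pose out of reach is approached as far as the arm can. A call with a gripper value outside its range is refused whole. The fingers move at their own pace and stop on an object; the grip force is fixed at half the most. Time passes only in rows, so rows that repeat a pose let the fingers close. It gives the time, the measured TCP pose, the force and the opening at its end, in the units of the state.
- state(): the state, without advancing time (a new reading comes with each control period).
- grab_frame(name): name is "scene" or "top"; returns the picture (420x560x3 uint8, red, green, blue); there is no depth.
- calibration(name): a dict with "intrinsics" (3x3 intrinsics, pixels), "world_from_camera" (4x4, takes a point from camera to world coordinates). Camera axes: x right, y down, z forward; pixel columns grow to the right and rows downward; lengths in m; the calibration is good to about 2 mm. A picture is of the moment at which its call begins. calibration takes no time and is no camera call.
- job_done(): hands the job in, once; it reports no verdict.
The state is a dict: "time": time; "joint_pos": joint angles; "joint_vel": joint speeds; "joint_efforts": joint torques, N m; "tool_pos": TCP position; "tool_rot": TCP orientation; "contact_force": force on the tool from outside, world axes, zero at the start; "ft_torque": the same for the moment, N m; "gripper_width": opening from 0.0 (shut) to 1.0 (fully open).
Only numpy, scipy, OpenCV 4.12 (cv2) and the standard library are available. Lean on these libraries where they do the work, as an engineer would, in place of code of your own. Each camera call takes 0.05 s, during which the arm holds its last target.

## Working session

There is one attempt and no reset: what is moved stays moved. The work goes in short steps, Python scripts to look and compute and a tool call to move; the robot and the scene stay as the last step left them, time stands still between calls to the robot, and variables do not carry over. Pictures are saved under pics/ and viewed, and the job is handed in when it is done.

Besides the shell and the picture viewer there is one more tool, called as name(argument=value, ...) on one line, values as JSON. servo_tool: Moves the arm, as the interface text tells. Its arguments: {"type":"object","properties":{"deltas":{"type":"array","items":{"type":"array","items":{"type":"array","items":{"type":"number"}}}}},"required":["deltas"]}

```bash
mkdir -p pics; cat > h.py <<'E'
import numpy as np, cv2
from plant import state, grab_frame, calibration, job_done
def save(name,fn):
    im=grab_frame(name); cv2.imwrite('pics/'+fn,cv2.cvtColor(im,cv2.COLOR_RGB2BGR)); return im
def px2w(cam,u,v,z):
    c=calibration(cam);K=np.array(c['intrinsics']);T=np.array(c['world_from_camera'])
    d=T[:3,:3]@np.linalg.solve(K,[u,v,1.]);o=T[:3,3];return o+d*(z-o[2])/d[2]
def w2px(cam,p):
    c=calibration(cam);K=np.array(c['intrinsics']);T=np.linalg.inv(np.array(c['world_from_camera']))
    q=K@(T[:3,:3]@np.array(p)+T[:3,3]);return q[:2]/q[2]
E
python3 - <<'E'
from h import *
save('top','t0.png');save('scene','s0.png')
for n in('top','scene'):print(calibration(n))
print(state())
E
```

```text
{'intrinsics': array([[509.57285579,   0.        , 273.17445763],
       [  0.        , 509.57285579, 208.84028367],
       [  0.        ,   0.        ,   1.        ]]), 'world_from_camera': array([[ 0.02494394, -0.99375123,  0.10879475,  0.37951691],
       [-0.99957243, -0.02645373, -0.01245602,  0.00329235],
       [ 0.01525621, -0.10843753, -0.99398619,  1.61427597],
       [ 0.        ,  0.        ,  0.        ,  1.        ]])}
{'intrinsics': array([[419.89854035,   0.        , 278.44690977],
       [  0.        , 419.89854035, 205.32658545],
       [  0.        ,   0.        ,   1.        ]]), 'world_from_camera': array([[ 0.82819308, -0.40044948,  0.39209239,  0.06806675],
       [-0.56041253, -0.59901257,  0.57194558, -0.7165959 ],
       [ 0.00583296, -0.69341486, -0.72051496,  0.95111027],
       [ 0.        ,  0.        ,  0.        ,  1.        ]])}
{'time': 0.1, 'joint_pos': array([ 9.98971043e-01,  5.32938579e-02,  1.61414910e+00, -2.25771612e-05,
        1.47598513e+00, -1.18972303e-01]), 'joint_vel': array([ 0.0010046 , -0.00210689, -0.00363881, -0.00244027,  0.00117313,
        0.00011357]), 'joint_efforts': array([-1.18002749e-04, -3.94899380e+01, -3.71364856e+01, -1.47108240e-04,
        3.91133130e-03,  2.35613939e-06]), 'tool_pos': array([0.27313917, 0.56152691, 0.22498862]), 'tool_rot': array([-3.00141333e-04,  2.24495523e-01,  9.74474688e-01, -8.67325360e-04]), 'contact_force': array([-0.2723103 , -0.80184208, -0.25789432]), 'ft_torque': array([-0.0022571 ,  0.02143078,  0.00827184]), 'gripper_width': 1.0012447846734398}
```

View pics/t0.png

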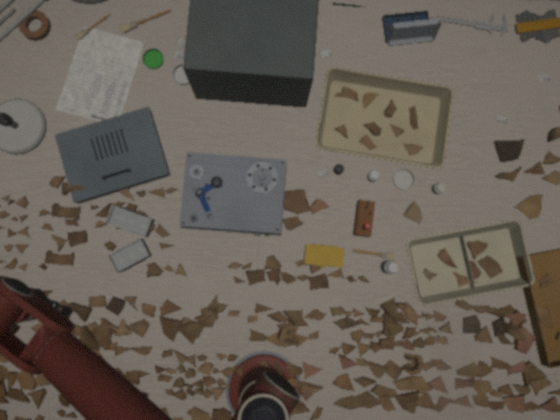

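View pics/s0.png

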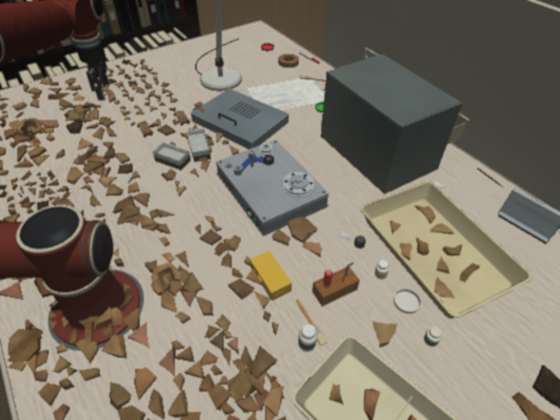

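```bash
python3 - <<'E'
import cv2
t=cv2.imread('pics/t0.png');s=cv2.imread('pics/s0.png')
a=cv2.resize(t[145:240,175:295],None,fx=6.5,fy=6.3,interpolation=cv2.INTER_CUBIC);cv2.imwrite('pics/t0a.png',a)
b=cv2.resize(t[190:280,300:400],None,fx=6.5,fy=6.5,interpolation=cv2.INTER_CUBIC);cv2.imwrite('pics/t0b.png',b)
c=cv2.resize(s[135:230,210:330],None,fx=6.5,fy=6.3,interpolation=cv2.INTER_CUBIC);cv2.imwrite('pics/s0a.png',c)
c=cv2.resize(s[240:310,290:380],None,fx=8,fy=8,interpolation=cv2.INTER_CUBIC);cv2.imwrite('pics/s0b.png',c)
E
```

```text
(no output)
```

View pics/t0a.png

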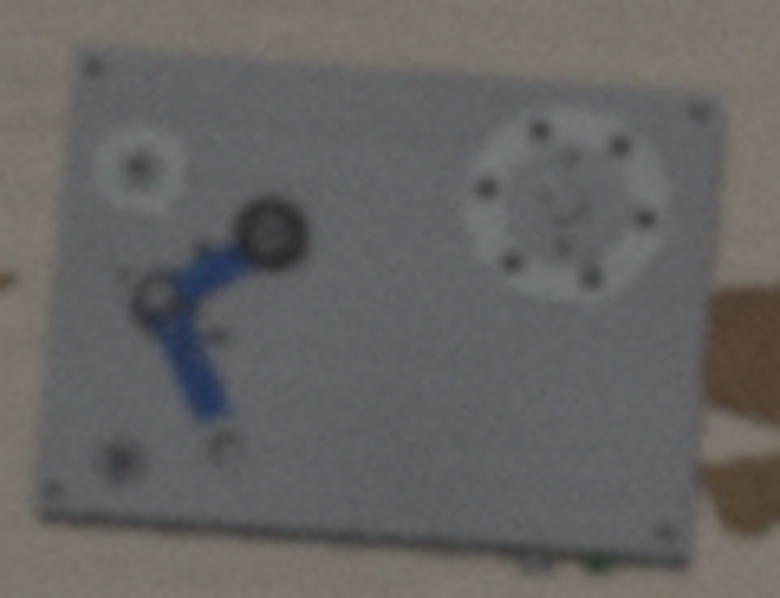

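View pics/t0b.png

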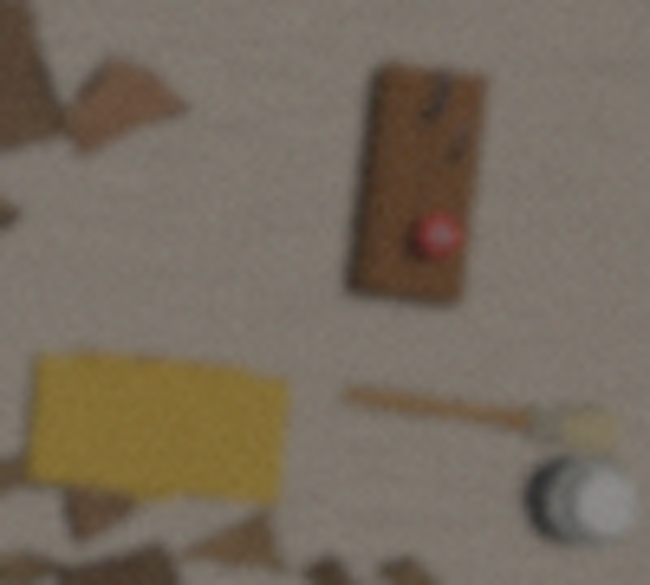

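View pics/s0a.png

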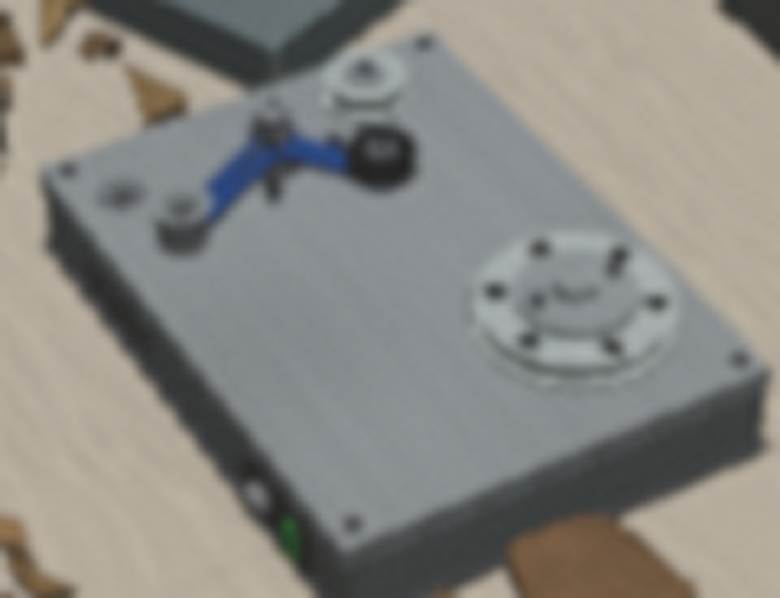

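View pics/s0b.png

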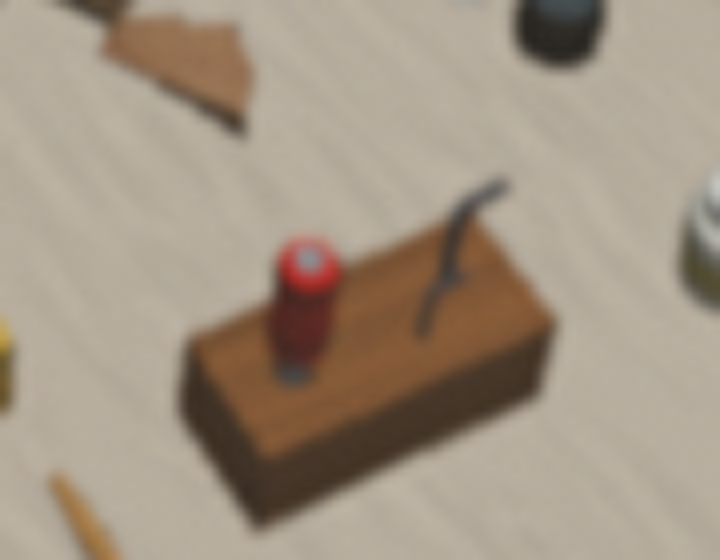

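```bash
python3 - <<'E'
from h import *
def cr(x,y,s,sy,ou,ov): return ou+(x+.5)/s-.5, ov+(y+.5)/sy-.5
P={'pintop':(.103,cr(440,235,6.5,6.5,300,190),cr(310,260,8,8,290,240)),
'eye':(.092,cr(223,443,6.5,6.3,175,145),cr(183,207,6.5,6.3,210,135)),
'pivot':(.092,cr(160,299,6.5,6.3,175,145),cr(272,123,6.5,6.3,210,135)),
'hole':(.062,cr(121,460,6.5,6.3,175,145),cr(122,195,6.5,6.3,210,135))}
W={}
for k,(z,t,s) in P.items():
    a=px2w('top',*t,z);b=px2w('scene',*s,z);W[k]=a
    # triangulate
    def L(c,p):
        o=np.array(calibration(c)['world_from_camera'])[:3,3];q=px2w(c,*p,0);d=q-o;return o,d/np.linalg.norm(d)
    A=np.zeros((3,3));y=np.zeros(3)
    for o,d in(L('top',t),L('scene',s)):
        M=np.eye(3)-np.outer(d,d);A+=M;y+=M@o
    print(k,a.round(4),b.round(4),'tri',np.linalg.solve(A,y).round(4))
c=[cr(x,y,6.5,6.3,175,145) for x,y in((93,66),(700,110),(53,489),(665,533))]
c=[px2w('top',*p,.062) for p in c];print(np.round(c,4))
bl=[px2w('top',*cr(x,y,6.5,6.5,300,190),.045) for x,y in((380,63),(486,75),(350,290),(460,302))];print('block',np.round(bl,4),np.mean(bl,0))
for i in(0,1):
  pass
for a,b in(('eye','pivot'),('hole','pivot'),('eye','hole')):print(a,b,np.linalg.norm((W[a]-W[b])[:2]))
E
```

```text
pintop [ 0.5018 -0.2974  0.103 ] [ 0.5042 -0.2975  0.103 ] tri [ 0.5025 -0.2977  0.1043]
eye [0.5228 0.1763 0.092 ] [0.522 0.171 0.092] tri [0.5239 0.1766 0.0869]
pivot [0.5911 0.2081 0.092 ] [0.5914 0.203  0.092 ] tri [0.5928 0.2081 0.0877]
hole [0.5161 0.2272 0.062 ] [0.5173 0.2269 0.062 ] tri [0.5166 0.2269 0.0622]
[[ 0.7097  0.2486  0.062 ]
 [ 0.6959 -0.0407  0.062 ]
 [ 0.5011  0.2584  0.062 ]
 [ 0.4873 -0.029   0.062 ]]
block [[ 0.5883 -0.2797  0.045 ]
 [ 0.5838 -0.3306  0.045 ]
 [ 0.4791 -0.2662  0.045 ]
 [ 0.4748 -0.3186  0.045 ]] [ 0.53150177 -0.29877421  0.045     ]
eye pivot 0.07532213791294623
hole pivot 0.0773932647675742
eye hole 0.0513136245773916
```

The top view shows the pin head at (367,226), eye at (209,215), hole at (193,218) and pivot at (199,192). The eye-to-hole chord comes out at 51.3 mm against 52.1 expected, and the pin sits 30 mm from the block centre. These agree, so I'm moving to the pin.

servo_tool(deltas=[[[50,14,-54,0,1],[50,28,-108,0,2],[50,42,-162,0,3],[50,56,-216,0,4],[50,70,-270,0,4.3]]])

```text
time: 0.72
tool_pos: [0.3433, 0.2902, 0.2256]
tool_rot: [-0.0, 0.0, 1.0, -0.0]
contact_force: [1.3, -0.2, 0.3]
gripper_width: 0.587
```

servo_tool(deltas=[[[50,15,-58,0,0],[50,30,-116,0,0],[50,45,-174,0,0],[50,60,-232,0,0],[50,76,-290,0,0]]])

```text
time: 1.35
tool_pos: [0.4193, 0.0001, 0.2259]
tool_rot: [0.0, 0.001, 1.0, 0.0]
contact_force: [1.5, 0.1, -0.1]
gripper_width: 0.584
```

servo_tool(deltas=[[[50,16,-60,0,0],[50,32,-120,0,0],[50,48,-180,0,0],[50,64,-240,0,0],[50,83,-299,0,0]]])

```text
time: 1.98
tool_pos: [0.5024, -0.299, 0.2256]
tool_rot: [-0.0, 0.002, 1.0, 0.0]
contact_force: [0.5, 0.0, 1.2]
gripper_width: 0.59
```

```bash
python3 - <<'E'
from h import *
t=save('top','t1.png');s=save('scene','s1.png')
x=state();print(x)
cv2.imwrite('pics/s1b.png',cv2.resize(cv2.imread('pics/s1.png')[180:320,260:440],None,fx=4,fy=4,interpolation=cv2.INTER_CUBIC))
E
```

```text
{'time': 2.075, 'joint_pos': array([-6.67074562e-01, -3.66008910e-02,  1.70614970e+00, -1.17484219e-03,
        1.47411483e+00, -2.23040978e+00]), 'joint_vel': array([ 0.05675028, -0.07786862,  0.06914431,  0.03697637,  0.0551647 ,
        0.02946155]), 'joint_efforts': array([ -1.42397694, -34.69478846, -38.35640788,  -0.21334176,
        -0.306099  ,  -0.18279739]), 'tool_pos': array([ 0.50239088, -0.30161245,  0.22405019]), 'tool_rot': array([-1.17588350e-03,  3.67323317e-03,  9.99992547e-01,  1.76965250e-04]), 'contact_force': array([ 1.10385837, -0.04367836,  0.12390743]), 'ft_torque': array([ 0.04281446, -0.00212927,  0.02894938]), 'gripper_width': 0.5863394254782065}
```

View pics/s1b.png

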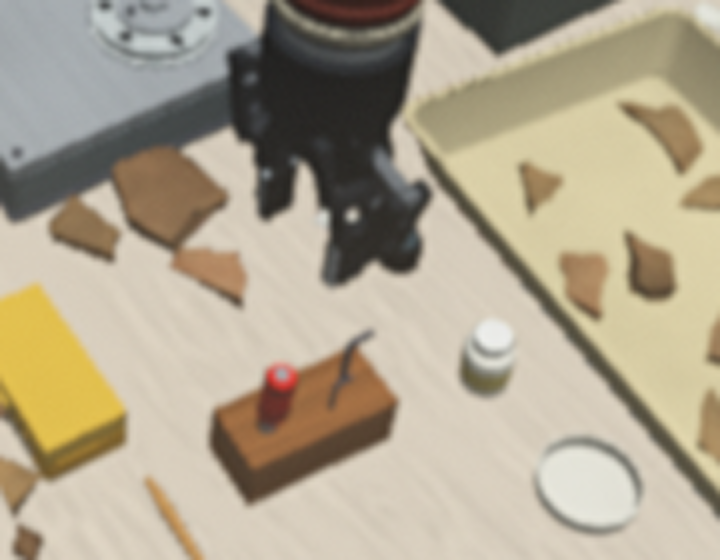

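The gripper is open above the upright pin and clear of the keys. Descending.

servo_tool(deltas=[[[50,0,1,-40,0],[50,0,1,-80,0],[50,0,1,-110,0],[50,0,1,-130,0],[50,0,1,-139,0]]])

```text
time: 2.7
tool_pos: [0.5019, -0.2953, 0.0859]
tool_rot: [-0.001, 0.001, 1.0, 0.001]
contact_force: [0.4, -0.7, 0.9]
gripper_width: 0.588
```

servo_tool(deltas=[[[30,0,0,0,0],[15,0,0,0,0],[10,0,0,0,0],[10,0,0,0,0],[10,0,0,0,0]]])

```text
time: 3.32
tool_pos: [0.5033, -0.2966, 0.0885]
tool_rot: [0.001, 0.001, 1.0, -0.001]
contact_force: [-0.1, 0.2, 5.7]
gripper_width: 0.191
```

```bash
python3 - <<'E'
from h import *
s=save('scene','s2.png')
x=state();print(x['tool_pos'],x['contact_force'],x['gripper_width'])
cv2.imwrite('pics/s2b.png',cv2.resize(cv2.imread('pics/s2.png')[200:320,280:420],None,fx=5,fy=5,interpolation=cv2.INTER_CUBIC))
E
```

```text
[ 0.50326747 -0.29665584  0.08851385] [-0.11233889 -0.70234187  5.40469008] 0.18892761080786283
```

View pics/s2b.png

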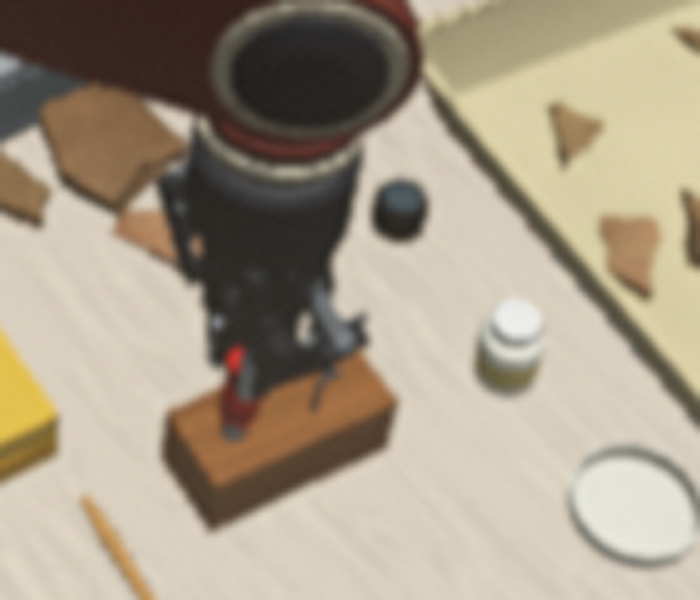

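```bash
python3 - <<'E'
from h import *
im=cv2.imread('pics/s2.png')
o=(290,240);f=9
b=cv2.convertScaleAbs(cv2.resize(im[240:306,290:375],None,fx=f,fy=f,interpolation=cv2.INTER_CUBIC),alpha=1.8,beta=10)
def dot(p,c):
    u,v=w2px('scene',p);q=(int((u-o[0]+.5)*f),int((v-o[1]+.5)*f));cv2.circle(b,q,4,c,-1);print(p,u,v)
dot((.5025,-.2975,.103),(0,255,0));dot((.5025,-.2975,.059),(0,255,0));dot((.5033,-.2967,.0885),(255,255,0))
cv2.imwrite('pics/s2c.png',b)
im=cv2.imread('pics/s1.png')
b=cv2.convertScaleAbs(cv2.resize(im[240:306,290:375],None,fx=f,fy=f,interpolation=cv2.INTER_CUBIC),alpha=1.8,beta=10)
dot((.5025,-.2975,.103),(0,255,0));dot((.5025,-.2975,.059),(0,255,0));dot((.5033,-.2967,.0885),(255,255,0))
cv2.imwrite('pics/s2d.png',b)
E
```

```text
(0.5025, -0.2975, 0.103) 327.78503176910067 272.387693558053
(0.5025, -0.2975, 0.059) 326.19699040102705 282.53684329745477
(0.5033, -0.2967, 0.0885) 327.30159170372036 275.42334229592353
(0.5025, -0.2975, 0.103) 327.78503176910067 272.387693558053
(0.5025, -0.2975, 0.059) 326.19699040102705 282.53684329745477
(0.5033, -0.2967, 0.0885) 327.30159170372036 275.42334229592353
```

View pics/s2c.png

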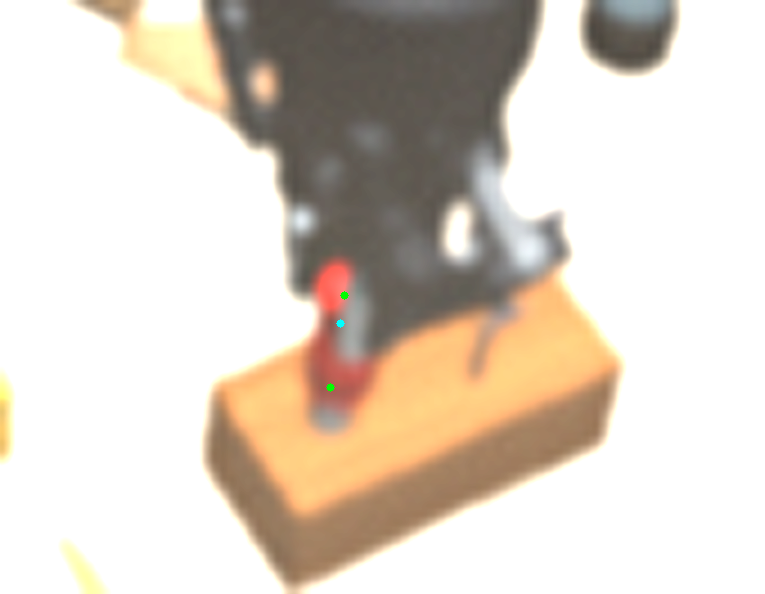

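View pics/s2d.png

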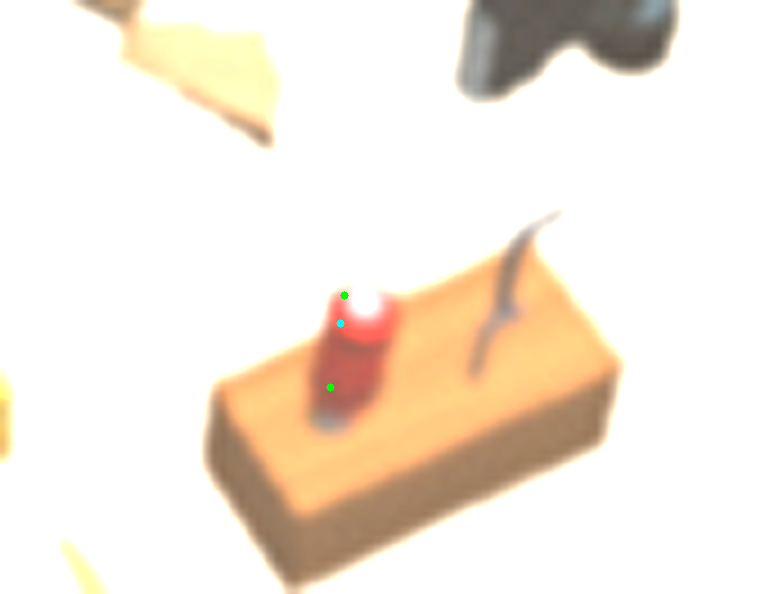

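The handle now leans to the left of the pads and the opening reads 16 mm, where a centred grip would be 20 mm. The grip is off-centre. I'll reopen and re-measure.

servo_tool(deltas=[[[50,0,0,0,0],[50,0,0,0,0],[50,0,0,0,0],[50,0,0,0,0]]])

```text
time: 3.88
tool_pos: [0.5022, -0.2958, 0.0867]
tool_rot: [-0.0, 0.001, 1.0, 0.0]
contact_force: [0.1, -0.0, -0.5]
gripper_width: 0.588
```

```bash
python3 - <<'E'
from h import *
s=save('scene','s3.png');t=save('top','t3.png')
x=state();print(x['tool_pos'],x['tool_rot'],x['contact_force'],x['gripper_width'])
f=9
b=cv2.convertScaleAbs(cv2.resize(cv2.imread('pics/s3.png')[240:306,290:375],None,fx=f,fy=f,interpolation=cv2.INTER_CUBIC),alpha=1.6)
cv2.imwrite('pics/s3b.png',b)
b=cv2.convertScaleAbs(cv2.resize(cv2.imread('pics/t3.png')[180:246,320:405],None,fx=f,fy=f,interpolation=cv2.INTER_CUBIC),alpha=1.8)
cv2.imwrite('pics/t3b.png',b)
for fn in('s0','s1','s2','s3','t0','t1','t3'):
    im=cv2.imread(f'pics/{fn}.png').astype(int);B,G,R=im[...,0],im[...,1],im[...,2]
    m=(R>G*1.8)&(R>B*1.8)&(R>60)
    w=np.zeros_like(m)
    if fn[0]=='s': w[255:300,310:345]=1
    else: w[215:240,355:380]=1
    v,u=np.nonzero(m&w);print(fn,len(u),u.mean() if len(u) else 0,v.mean() if len(u) else 0,(u.min(),u.max(),v.min(),v.max()) if len(u) else 0)
E
```

```text
[ 0.50232389 -0.29594015  0.08693762] [-1.18832784e-04  1.25687416e-03  9.99999199e-01  8.86031825e-05] [ 0.29152621 -0.22906011 -0.0325523 ] 0.5832615965417053
s0 78 327.78205128205127 277.70512820512823 (np.int64(324), np.int64(332), np.int64(271), np.int64(284))
s1 69 329.3623188405797 278.0144927536232 (np.int64(326), np.int64(334), np.int64(272), np.int64(284))
s2 43 326.86046511627904 276.93023255813955 (np.int64(325), np.int64(330), np.int64(269), np.int64(284))
s3 66 328.09090909090907 277.24242424242425 (np.int64(325), np.int64(332), np.int64(270), np.int64(283))
t0 22 366.09090909090907 226.0909090909091 (np.int64(364), np.int64(369), np.int64(223), np.int64(229))
t1 0 0 0 0
t3 9 358.8888888888889 227.22222222222223 (np.int64(355), np.int64(368), np.int64(218), np.int64(233))
```

View pics/s3b.png

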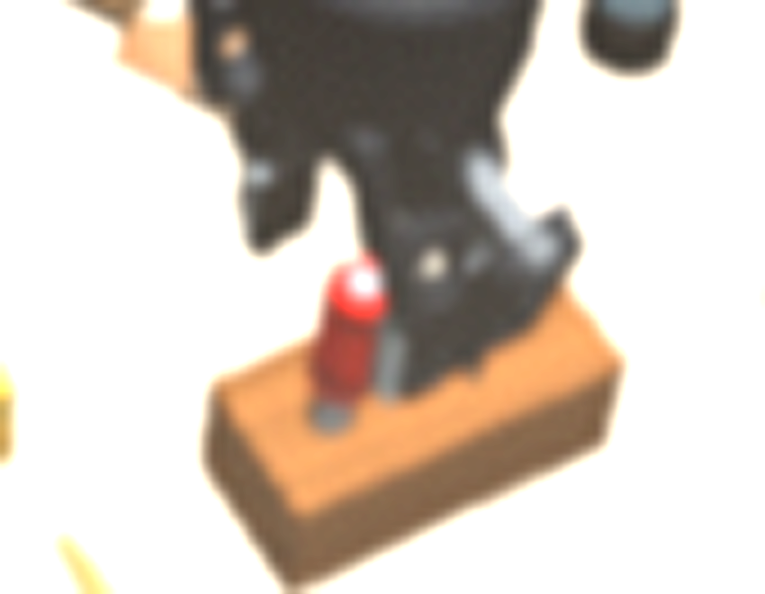

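View pics/t3b.png

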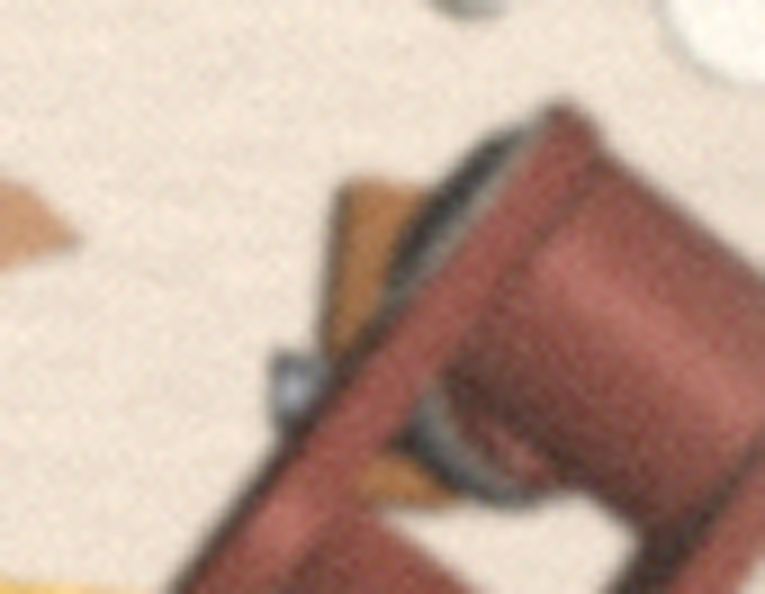

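```bash
python3 - <<'E'
from h import *
f=9;b=cv2.imread('pics/s3b.png')
def pr(p,c):
    u,v=w2px('scene',p);q=((u-290+.5)*f,(v-240+.5)*f);print(p,np.round(q));cv2.circle(b,(int(q[0]),int(q[1])),4,c,-1)
for x in(.491,.513):
  for y in(-.321,-.271):
    for z in(.068,.09): pr((x,y,z),(255,0,0) if y<-.3 else (0,255,0))
pr((.5023,-.296,.087),(255,255,0))
cv2.imwrite('pics/s3c.png',b)
# shift between s0 and s3/s1/s2 in static regions
import itertools
a=cv2.imread('pics/s0.png',0).astype(np.float32)
for n in('s1','s2','s3'):
  c=cv2.imread(f'pics/{n}.png',0).astype(np.float32)
  for r in((300,420,380,560),(140,230,210,290),(250,300,245,300)):
    A=a[r[0]:r[1],r[2]:r[3]];C=c[r[0]:r[1],r[2]:r[3]]
    print(n,r,cv2.phaseCorrelate(A,C,cv2.createHanningWindow(A.shape[::-1],cv2.CV_32F)))
E
```

```text
(0.491, -0.321, 0.068) [354. 450.]
(0.491, -0.321, 0.09) [362. 404.]
(0.491, -0.271, 0.068) [242. 322.]
(0.491, -0.271, 0.09) [247. 276.]
(0.513, -0.321, 0.068) [417. 411.]
(0.513, -0.321, 0.09) [425. 366.]
(0.513, -0.271, 0.068) [303. 286.]
(0.513, -0.271, 0.09) [310. 240.]
(0.5023, -0.296, 0.087) [335. 326.]
s1 (300, 420, 380, 560) ((-0.0036805172584735146, 0.007704869334673958), 0.8638874430126614)
s1 (140, 230, 210, 290) ((-0.12222064887242823, 0.05665002879454306), 0.7735913504494561)
s1 (250, 300, 245, 300) ((-0.0010580863382756434, -0.018980281031218738), 0.8654209690093995)
s2 (300, 420, 380, 560) ((-0.045423671094994233, -0.07205362447707842), 0.7029330938833731)
s2 (140, 230, 210, 290) ((-0.6280954176235554, -0.25333062991174415), 0.14269763151804607)
s2 (250, 300, 245, 300) ((-0.0073977738466091125, -0.061948908834871474), 0.9000754620234171)
s3 (300, 420, 380, 560) ((-0.037183284820045515, -0.1149090567877522), 0.6384456203601978)
s3 (140, 230, 210, 290) ((8.359516074886741, 12.226096660275608), 0.2327818979157342)
s3 (250, 300, 245, 300) ((-0.06357191390759453, -0.032164401155029054), 0.8865287663141886)
```

View pics/s3c.png

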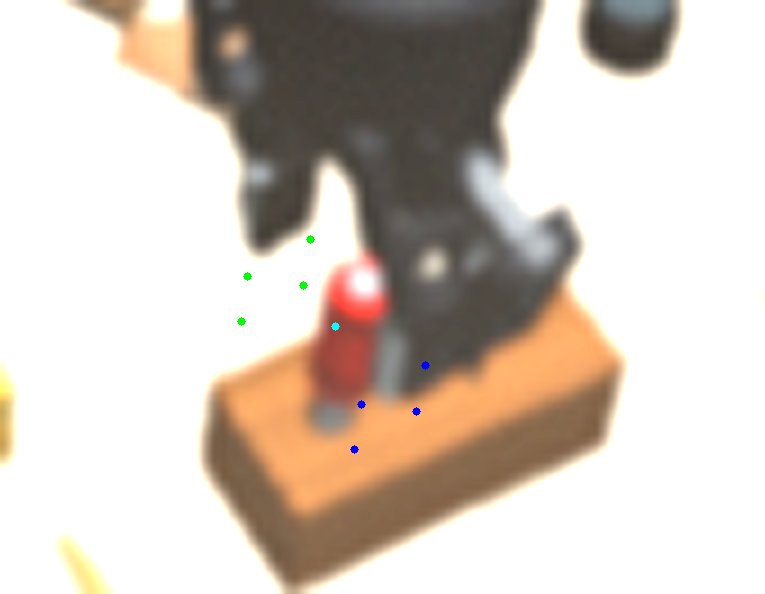

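The fingers don't appear where the reported TCP projects. I'll raise, close and check the tool against the camera in two orientations.

servo_tool(deltas=[[[50,0,0,30,0],[50,0,0,70,0],[20,0,0,100,0],[0,0,0,115,0],[0,0,0,115,0]]])

```text
time: 4.6
tool_pos: [0.5028, -0.2963, 0.203]
tool_rot: [0.001, 0.001, 1.0, -0.001]
contact_force: [0.3, -0.7, -0.5]
gripper_width: 0.002
```

servo_tool(deltas=[[[0,0,0,0,0],[0,0,0,0,0]]])

```text
time: 4.85
tool_pos: [0.5017, -0.2954, 0.2001]
tool_rot: [-0.001, 0.001, 1.0, 0.001]
contact_force: [-0.1, 0.3, -0.5]
gripper_width: 0.002
```

```bash
cat >look.py <<'E'
from h import *
import sys
n=sys.argv[1]
save('scene',n+'.png');x=state();p=x['tool_pos'];print(p,x['tool_rot'],x['gripper_width'],x['time'])
u,v=w2px('scene',p);u0=int(u)-40;v0=int(v)-45;f=8
b=cv2.convertScaleAbs(cv2.resize(cv2.imread(f'pics/{n}.png')[v0:v0+72,u0:u0+90],None,fx=f,fy=f,interpolation=cv2.INTER_CUBIC),alpha=1.8,beta=15)
for q,c in((p,(255,255,0)),(p-[0,0,.019],(0,255,0)),(p+[0,0,.054],(0,0,255)),(p+[0.011,0,-.019],(255,0,255)),(p+[-0.011,0,-.019],(255,0,255))):
    a,d=w2px('scene',q);k=(int((a-u0+.5)*f),int((d-v0+.5)*f));cv2.circle(b,k,3,c,-1);print(np.round(q,4),k)
print(u0,v0)
cv2.imwrite(f'pics/{n}z.png',b)
E
python3 look.py s4
```

```text
[ 0.50181229 -0.29554535  0.20043936] [-1.05114503e-03  1.26392567e-03  9.99998324e-01  8.06308786e-04] -0.0014053714282338094 4.9
[ 0.5018 -0.2955  0.2004] (331, 364)
[ 0.5018 -0.2955  0.1814] (324, 405)
[ 0.5018 -0.2955  0.2544] (350, 241)
[ 0.5128 -0.2955  0.1814] (354, 388)
[ 0.4908 -0.2955  0.1814] (294, 422)
290 202
```

View pics/s4z.png

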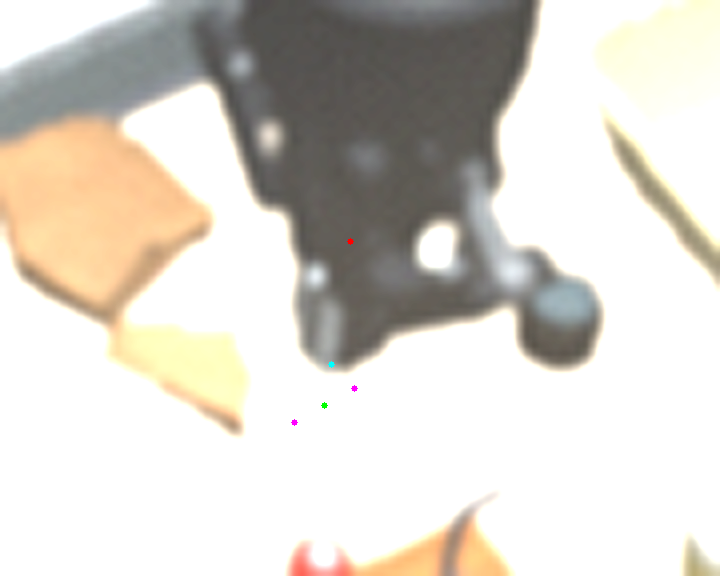

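servo_tool(deltas=[[[0,0,0,0,-1.7],[0,0,0,0,-3.4],[0,0,0,0,-5],[0,0,0,0,-5],[0,0,0,0,-5]]])

```text
time: 5.52
tool_pos: [0.5023, -0.2959, 0.2017]
tool_rot: [-0.0, 0.259, 0.966, 0.0]
contact_force: [-0.3, -0.0, -0.4]
gripper_width: -0.001
```

servo_tool(deltas=[[[0,0,0,0,-1.7],[0,0,0,0,-3.4],[0,0,0,0,-5],[0,0,0,0,-10],[0,0,0,0,-10]]])

```text
time: 6.15
tool_pos: [0.5023, -0.296, 0.2019]
tool_rot: [-0.0, 0.655, 0.755, -0.0]
contact_force: [-0.2, 0.1, 0.0]
gripper_width: -0.004
```

```bash
python3 look.py s5
```

```text
[ 0.50236484 -0.29597026  0.20195869] [-1.03246909e-04  6.56688499e-01  7.54161922e-01 -5.94164300e-06] 0.001897037551924128 6.2
[ 0.5024 -0.296   0.202 ] (326, 369)
[ 0.5024 -0.296   0.183 ] (319, 410)
[ 0.5024 -0.296   0.256 ] (345, 245)
[ 0.5134 -0.296   0.183 ] (349, 393)
[ 0.4914 -0.296   0.183 ] (289, 427)
291 201
```

View pics/s5z.png

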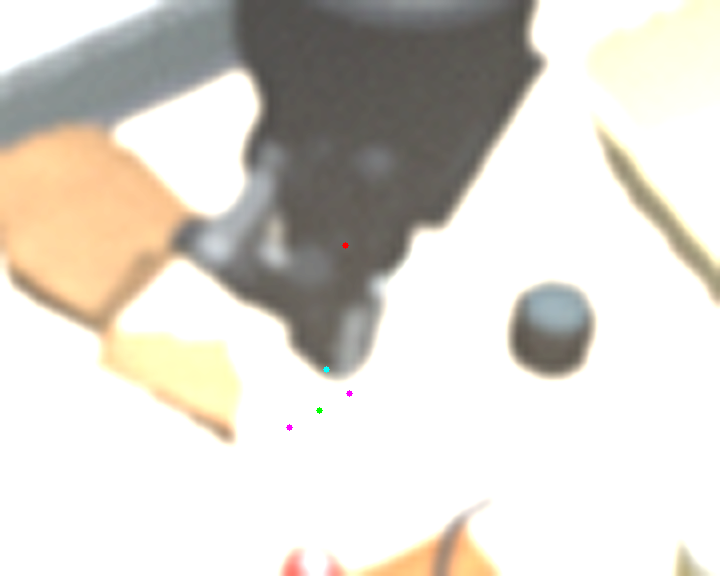

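servo_tool(deltas=[[[50,0,-1,0,1.7],[50,0,-1,0,3.4],[50,0,-1,0,5.1],[50,0,-1,0,6.8],[50,0,-1,0,8.5]]])

```text
time: 6.82
tool_pos: [0.5024, -0.297, 0.202]
tool_rot: [-0.0, 0.259, 0.966, 0.0]
contact_force: [-0.7, 1.1, 0.2]
gripper_width: 0.587
```

servo_tool(deltas=[[[50,0,0,0,1.7],[50,0,0,0,3.4],[50,0,0,-20,5.2],[50,0,0,-50,5.2],[50,0,0,-70,5.2]]])

```text
time: 7.45
tool_pos: [0.5019, -0.2966, 0.1304]
tool_rot: [-0.001, -0.006, 1.0, 0.001]
contact_force: [-0.1, -0.5, 0.4]
gripper_width: 0.586
```

servo_tool(deltas=[[[50,0,0,-25,0],[50,0,0,-48,0],[30,0,0,-48,0],[18,0,0,-48,0],[10,0,0,-48,0]]])

```text
time: 8.07
tool_pos: [0.503, -0.2975, 0.0854]
tool_rot: [0.001, -0.005, 1.0, -0.001]
contact_force: [-0.2, -1.0, -1.0]
gripper_width: 0.196
```

servo_tool(deltas=[[[5,0,0,0,0],[5,0,0,0,0],[5,0,0,30,0],[5,0,0,80,0],[5,0,0,120,0]]])

```text
time: 8.7
tool_pos: [0.5027, -0.2972, 0.2063]
tool_rot: [0.001, -0.005, 1.0, -0.0]
contact_force: [0.6, -0.7, -0.7]
gripper_width: 0.197
```

```bash
python3 look.py s6
```

```text
[ 0.50514556 -0.29897982  0.21314059] [ 0.00460701 -0.00509732  0.99997008 -0.00355384] 0.19674045542735275 8.75
[ 0.5051 -0.299   0.2131] (328, 371)
[ 0.5051 -0.299   0.1941] (321, 413)
[ 0.5051 -0.299   0.2671] (348, 245)
[ 0.5161 -0.299   0.1941] (351, 396)
[ 0.4941 -0.299   0.1941] (291, 430)
293 198
```

View pics/s6z.png

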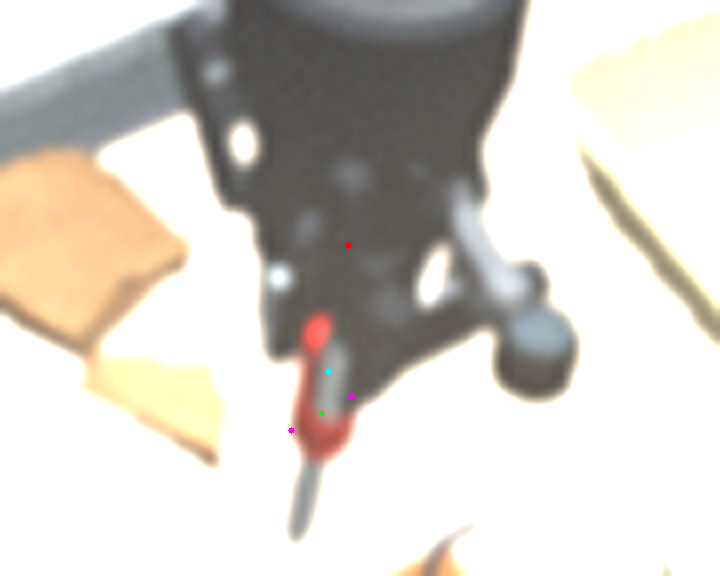

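```bash
python3 - <<'E'
from h import *
p=state()['tool_pos'];print(p)
p=np.array([.5051,-.299,.2131]);f=8
def c(q):
    a,d=w2px('scene',q);return ((a-293+.5)*f,(d-198+.5)*f)
for off in(.0044,):
  for n,dz in(('top',22),('grip',0),('shoulder',-22),('tip',-74)): print(n,np.round(c(p+[0,0,-off+dz/1000])))
u,v=296.5/f-.5+293,540/f-.5+198
print(px2w('scene',u,v,p[2]-.0784)-p)
u,v=318/f-.5+293,330/f-.5+198
print(px2w('scene',u,v,p[2]+.0176)-p)
save('top','t6.png')
E
```

```text
[ 0.50514556 -0.29897982  0.21314059]
top [335. 332.]
grip [327. 381.]
shoulder [319. 429.]
tip [302. 537.]
[-2.06450478e-03  9.28879494e-06 -7.84000000e-02]
[-0.00352385  0.00301133  0.0176    ]
```

View pics/t6.png

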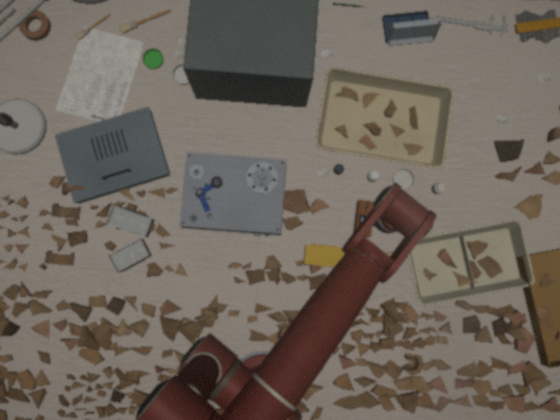

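servo_tool(deltas=[[[5,2,50,5,0],[5,4,100,5,0],[5,6,150,5,0],[5,8,200,5,0],[5,10,250,5,0]]])

```text
time: 9.43
tool_pos: [0.5118, -0.0453, 0.208]
tool_rot: [-0.0, -0.005, 1.0, 0.0]
contact_force: [0.5, 0.8, -0.6]
gripper_width: 0.196
```

servo_tool(deltas=[[[5,3,50,0,0],[5,6,100,0,0],[5,9,150,0,0],[5,11,195,-5,0],[5,12,222,-10,0]]])

```text
time: 10.05
tool_pos: [0.5237, 0.177, 0.1978]
tool_rot: [-0.001, -0.006, 1.0, 0.0]
contact_force: [0.3, -0.8, -0.3]
gripper_width: 0.199
```

servo_tool(deltas=[[[5,0,0,0,0],[5,0,0,0,0]]])

```text
time: 10.3
tool_pos: [0.5241, 0.1745, 0.1984]
tool_rot: [-0.0, -0.005, 1.0, -0.0]
contact_force: [-0.1, -0.8, -0.6]
gripper_width: 0.204
```

```bash
cat > look2.py <<'E'
from h import *
import sys
n=sys.argv[1]
save('scene',n+'.png');x=state();p=x['tool_pos'];print(p,x['tool_rot'],x['gripper_width'],x['time'],x['contact_force'])
u0,v0,f=205,120,11
b=cv2.convertScaleAbs(cv2.resize(cv2.imread(f'pics/{n}.png')[v0:v0+54,u0:u0+70],None,fx=f,fy=f,interpolation=cv2.INTER_CUBIC),alpha=1.5,beta=10)
for q,c in((p+[-.001,0,-.0784],(0,255,0)),((.5225,.175,.092),(0,0,255)),((.5165,.227,.062),(255,0,255))):
    a,d=w2px('scene',q);k=(int((a-u0+.5)*f),int((d-v0+.5)*f));cv2.circle(b,k,3,c,-1);print(np.round(q,4),k)
cv2.imwrite(f'pics/{n}z.png',b)
E
python3 look2.py s7; python3 -c "
from h import *
save('top','t7.png');cv2.imwrite('pics/t7z.png',cv2.resize(cv2.imread('pics/t7.png')[145:240,175:295],None,fx=6,fy=6,interpolation=2))"
```

```text
[0.52434824 0.1741956  0.19876525] [-2.10767336e-04 -4.60449845e-03  9.99989353e-01 -2.21343450e-04] 0.1915685918434547 10.35 [-0.52087139 -1.00624576 -1.5449825 ]
[0.5233 0.1742 0.1204] (357, 441)
[0.5225 0.175  0.092 ] (360, 518)
[0.5165 0.227  0.062 ] (259, 507)
```

View pics/s7z.png

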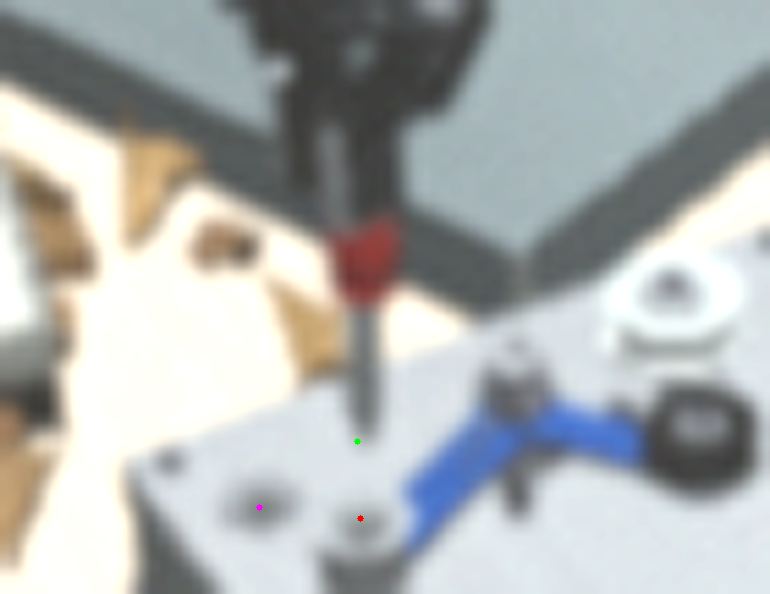

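View pics/t7z.png

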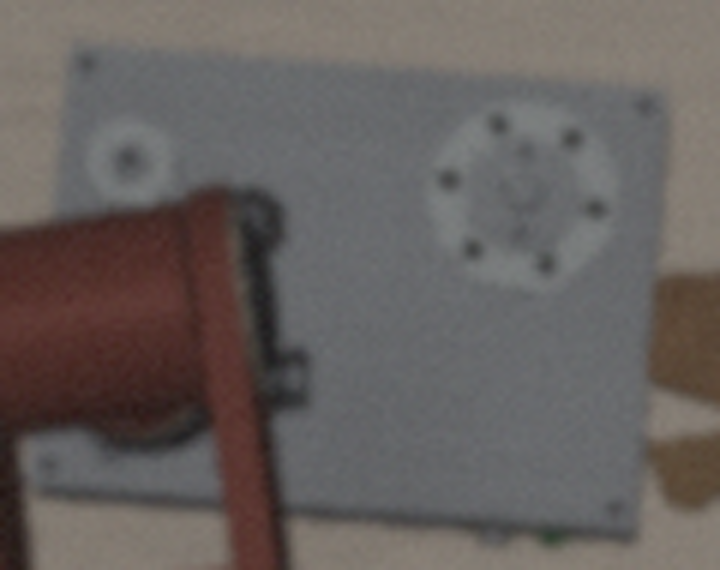

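Pin tip at (364,435) and the eye's bore at about (365,527) in the crop. They line up to within 3 mm, inside the flare. Descending in steps.

servo_tool(deltas=[[[5,-0.5,-1,-12,0],[5,-0.5,-1,-24,0],[5,-0.5,-1,-32,0],[5,-0.5,-1,-36,0],[5,-0.5,-1,-36,0]]])

```text
time: 11.02
tool_pos: [0.5237, 0.174, 0.1626]
tool_rot: [-0.0, -0.005, 1.0, -0.0]
contact_force: [0.4, -0.7, -1.0]
gripper_width: 0.195
```

```bash
python3 look2.py s8
```

```text
[0.52400733 0.17403669 0.16315299] [ 4.99409776e-05 -5.00511198e-03  9.99987473e-01  1.16964519e-05] 0.19877498382799572 11.075 [-0.09299345  0.07225059 -0.46989193]
[0.523  0.174  0.0848] (364, 539)
[0.5225 0.175  0.092 ] (360, 518)
[0.5165 0.227  0.062 ] (259, 507)
```

View pics/s8z.png

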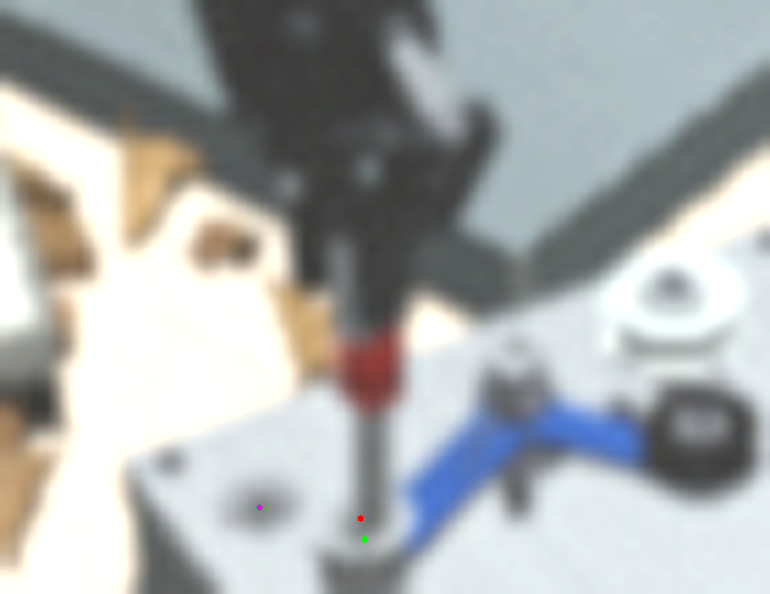

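The tip is in the mouth with almost no contact force. Going deeper.

servo_tool(deltas=[[[5,0,0,-3,0],[5,0,0,-6,0],[5,0,0,-9,0],[5,0,0,-12,0],[5,0,0,-12,0]]])

```text
time: 11.7
tool_pos: [0.5234, 0.1742, 0.1505]
tool_rot: [-0.001, -0.005, 1.0, 0.0]
contact_force: [-1.0, 1.2, -2.0]
gripper_width: 0.2
```

servo_tool(deltas=[[[5,-2.6,6.1,0,0],[5,-4.8,12.4,0,0],[5,-6.4,18.8,0,0],[5,-7.4,25.3,0,0],[5,-7.9,32,0,0]]])

```text
time: 12.32
tool_pos: [0.5158, 0.206, 0.151]
tool_rot: [-0.0, -0.005, 1.0, -0.001]
contact_force: [-1.7, -4.8, -0.7]
gripper_width: 0.198
```

servo_tool(deltas=[[[5,0,6.5,0,0],[5,0.7,13,0,0],[5,1.5,19,0,0],[5,1.7,21,0,0],[5,1.7,21,0,0]]])

```text
time: 12.95
tool_pos: [0.5174, 0.2269, 0.151]
tool_rot: [-0.0, -0.005, 1.0, -0.001]
contact_force: [-1.3, -6.1, -1.4]
gripper_width: 0.203
```

```bash
python3 look2.py s9
```

```text
[0.51739157 0.22684499 0.15096435] [-4.59561952e-04 -5.17291221e-03  9.99986262e-01 -7.11084907e-04] 0.20039348937189524 13.0 [-0.91268686 -5.74753725 -0.73881774]
[0.5164 0.2268 0.0726] (256, 480)
[0.5225 0.175  0.092 ] (360, 518)
[0.5165 0.227  0.062 ] (259, 507)
```

View pics/s9z.png

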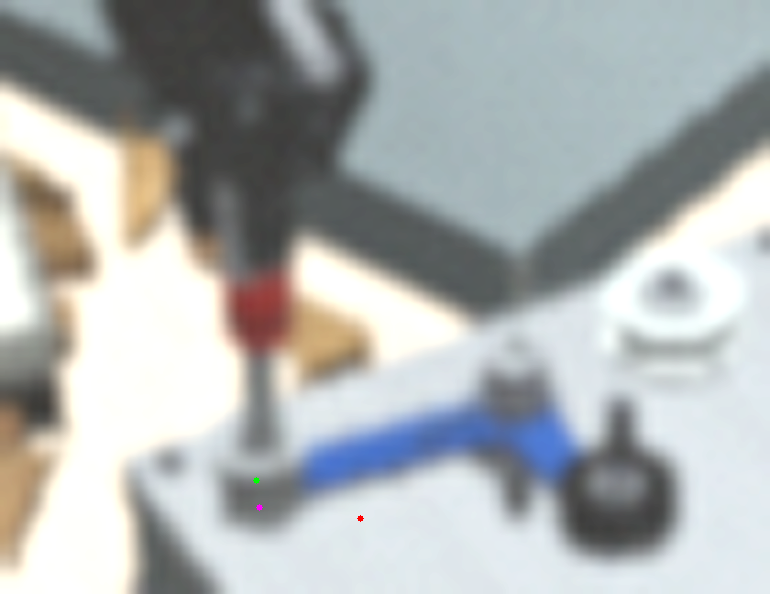

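The force of 6 N matches the spring at 0.66 rad, and the pin and bush stand over the hole. Lowering slowly.

servo_tool(deltas=[[[5,0,0,-4,0],[5,0,0,-8,0],[5,0,0,-12,0],[5,0,0,-16,0],[5,0,0,-16,0]]])

```text
time: 13.62
tool_pos: [0.5176, 0.2271, 0.1357]
tool_rot: [-0.0, -0.005, 1.0, -0.0]
contact_force: [-1.3, -5.3, 2.3]
gripper_width: 0.196
```

servo_tool(deltas=[[[5,0,0,-4,0],[5,0,0,-8,0],[5,0,0,-12,0],[5,0,0,-15,0],[5,0,0,-17,0]]])

```text
time: 14.25
tool_pos: [0.5199, 0.229, 0.1239]
tool_rot: [0.002, -0.005, 1.0, 0.002]
contact_force: [-7.0, -3.3, 23.0]
gripper_width: 0.196
```

servo_tool(deltas=[[[5,0,0,-1,0],[5,0,0,-2,0],[5,0,0,-2,0]]])

```text
time: 14.62
tool_pos: [0.5205, 0.2294, 0.1238]
tool_rot: [0.003, -0.005, 1.0, 0.002]
contact_force: [-9.5, -3.7, 25.0]
gripper_width: 0.201
```

```bash
python3 look2.py s10
```

```text
[0.52051358 0.22935454 0.12378644] [ 0.00332384 -0.00530651  0.9999781   0.00214502] 0.19601291883250266 14.675 [-9.11379307 -3.54482849 25.04134748]
[0.5195 0.2294 0.0454] (269, 541)
[0.5225 0.175  0.092 ] (360, 518)
[0.5165 0.227  0.062 ] (259, 507)
```

View pics/s10z.png

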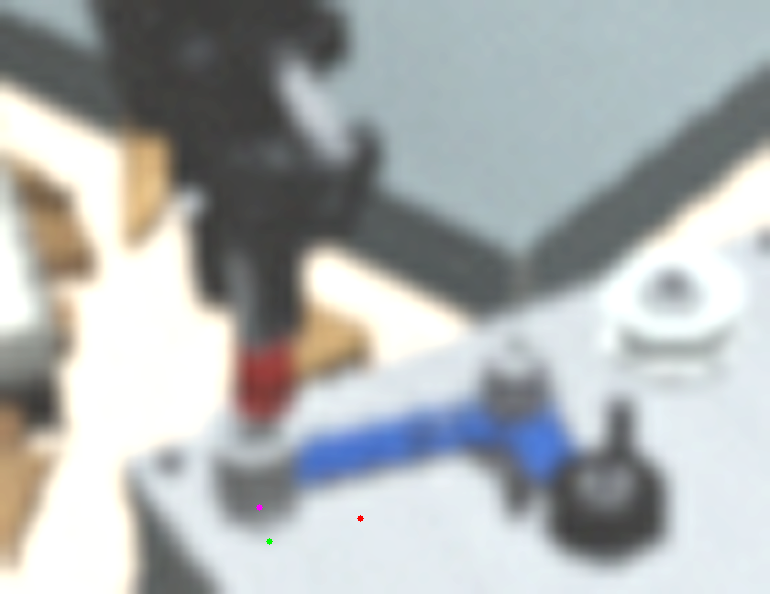

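It stopped about 5 mm short of home with 25 N up and −9 N in x, and the tool was pushed radially outward. I'll ease up and re-centre.

servo_tool(deltas=[[[5,0,0,5,0],[5,0,0,8,0],[5,0,0,8,0]]])

```text
time: 15.05
tool_pos: [0.5176, 0.2278, 0.1245]
tool_rot: [-0.0, -0.005, 1.0, 0.001]
contact_force: [-3.6, -1.7, 3.2]
gripper_width: 0.197
```

```bash
python3 -c "
from h import *
x=state();print(x['tool_pos'],x['contact_force'],x['ft_torque'],x['tool_rot'])"
```

```text
[0.51762141 0.22775598 0.12450081] [-3.61918208 -1.73819108  3.19620008] [-0.26297251  0.59147044 -0.02940383] [-2.57056548e-05 -5.04859023e-03  9.99987020e-01  6.86744935e-04]
```

The forces show the hole pushing the pin toward −x and +y. I'll shift that way, then push.

servo_tool(deltas=[[[5,-1,1,0,0],[5,-1.5,1.5,0,0],[5,-1.5,1.5,0,0]]])

```text
time: 15.42
tool_pos: [0.5166, 0.2284, 0.1244]
tool_rot: [0.0, -0.005, 1.0, -0.0]
contact_force: [-0.5, -3.8, 3.1]
gripper_width: 0.194
```

servo_tool(deltas=[[[5,0,0,-2,0],[5,-0.3,0,-4,0],[5,-0.6,0,-6,0],[5,-0.6,0,-6,0]]])

```text
time: 15.92
tool_pos: [0.5165, 0.2287, 0.1196]
tool_rot: [0.001, -0.005, 1.0, 0.0]
contact_force: [-3.0, -3.7, 9.4]
gripper_width: 0.194
```

servo_tool(deltas=[[[5,-0.5,0,-2,0],[5,-1,0,-3.5,0],[5,-1,0,-4,0],[5,-1,0,-4,0]]])

```text
time: 16.42
tool_pos: [0.5165, 0.229, 0.1178]
tool_rot: [0.002, -0.005, 1.0, 0.001]
contact_force: [-5.6, -4.3, 15.7]
gripper_width: 0.197
```

```bash
python3 look2.py s11
```

```text
[0.51650159 0.22901326 0.11779414] [ 2.15744567e-03 -5.01951620e-03  9.99984922e-01  5.52347502e-04] 0.19918897856705356 16.475 [-4.58257232 -3.81380688 15.80007391]
[0.5155 0.229  0.0394] (259, 562)
[0.5225 0.175  0.092 ] (360, 518)
[0.5165 0.227  0.062 ] (259, 507)
```

View pics/s11z.png

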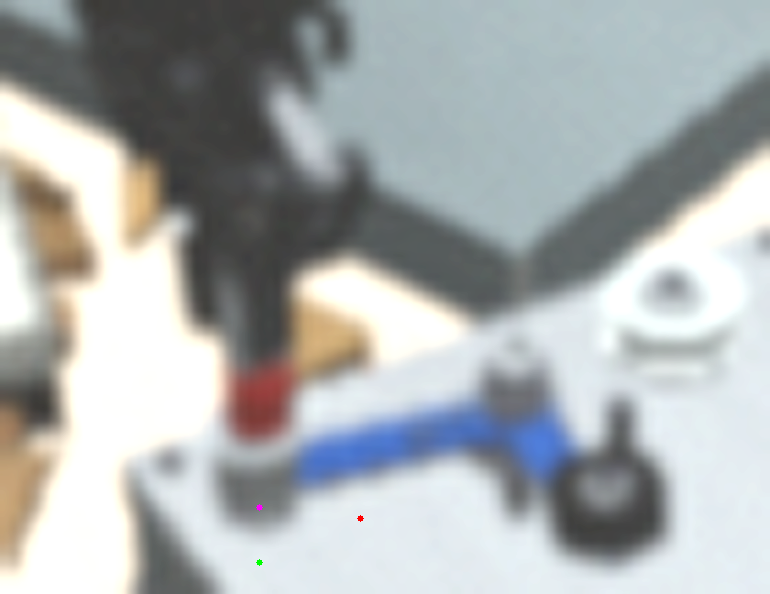

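servo_tool(deltas=[[[5,-0.5,0,-2,0],[5,-1,0,-4,0],[5,-1,0,-4,0]]])

```text
time: 16.85
tool_pos: [0.5171, 0.2296, 0.1174]
tool_rot: [0.004, -0.005, 1.0, 0.001]
contact_force: [-8.8, -4.6, 26.5]
gripper_width: 0.199
```

It's at a hard stop: 0.4 mm for 11 N more, at the expected height. Relaxing the load, then opening.

servo_tool(deltas=[[[5,1,0,5,0],[5,2,0,9,0],[5,2,0,9,0]]])

```text
time: 17.23
tool_pos: [0.5151, 0.2283, 0.1182]
tool_rot: [-0.001, -0.005, 1.0, -0.0]
contact_force: [-1.5, -3.6, 2.5]
gripper_width: 0.201
```

```bash
python3 look2.py s12
```

```text
[0.51514556 0.22827766 0.11823503] [-6.85576317e-04 -4.92628842e-03  9.99987606e-01 -2.21995027e-04] 0.20111682150470533 17.275 [-2.40573313 -4.0143321   1.3263869 ]
[0.5141 0.2283 0.0398] (256, 564)
[0.5225 0.175  0.092 ] (360, 518)
[0.5165 0.227  0.062 ] (259, 507)
```

View pics/s12z.png

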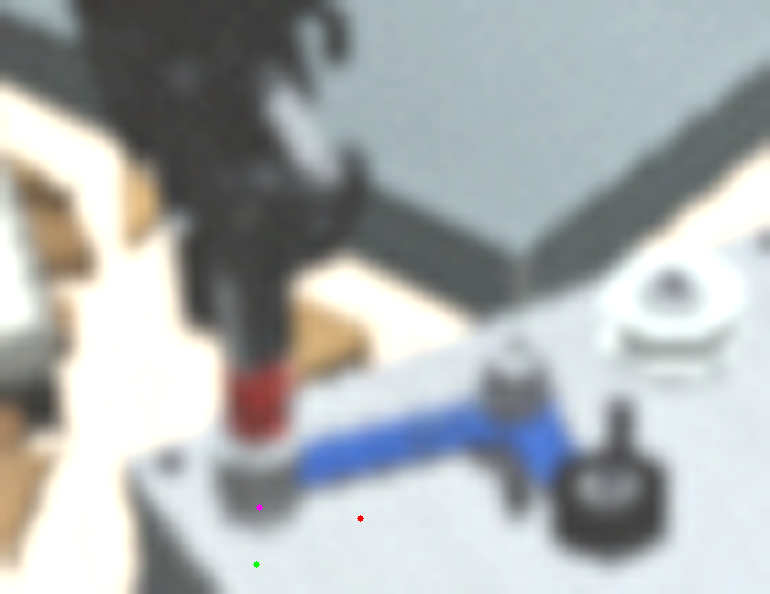

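Seated. Opening.

servo_tool(deltas=[[[25,0,0,0,0],[30,0,0,0,0],[45,0,0,0,0],[50,0,0,0,0],[50,0,0,0,0]]])

```text
time: 17.9
tool_pos: [0.5158, 0.2287, 0.1193]
tool_rot: [0.0, -0.005, 1.0, 0.0]
contact_force: [-0.0, 0.2, -1.0]
gripper_width: 0.586
```

servo_tool(deltas=[[[50,0,0,15,0],[50,0,0,40,0],[50,0,0,80,0],[50,0,0,120,0],[50,0,0,140,0]]])

```text
time: 18.52
tool_pos: [0.5168, 0.2289, 0.2633]
tool_rot: [0.003, -0.005, 1.0, 0.001]
contact_force: [0.4, 1.0, 0.3]
gripper_width: 0.585
```

```bash
python3 look2.py s13
```

```text
[0.51745167 0.22907434 0.26510472] [ 0.00386348 -0.00499052  0.99997943  0.00114371] 0.5881925202230447 18.575 [0.54343836 0.58825982 1.22687314]
[0.5165 0.2291 0.1867] (219, 157)
[0.5225 0.175  0.092 ] (360, 518)
[0.5165 0.227  0.062 ] (259, 507)
```

View pics/s13z.png

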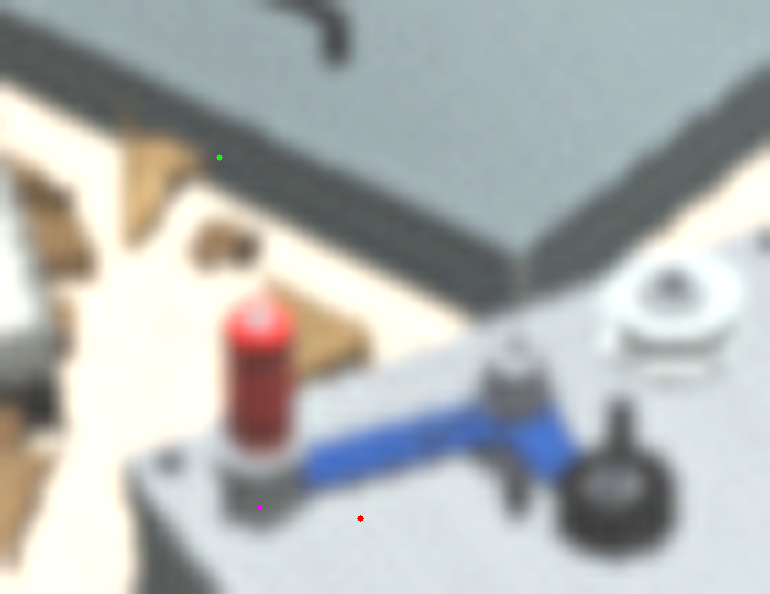

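The pin stands upright with its shoulder on the mouth at (260,455) and the arm locked back. I'll let it settle, check again and hand in.

servo_tool(deltas=[[[50,0,0,0,0],[50,0,0,0,0],[50,0,0,0,0],[50,0,0,0,0]]])

```text
time: 19.08
tool_pos: [0.5152, 0.2284, 0.2579]
tool_rot: [-0.001, -0.005, 1.0, -0.0]
contact_force: [-0.5, 0.7, -0.6]
gripper_width: 0.581
```

```bash
python3 - <<'E'
from h import *
save('scene','s14.png')
a=cv2.imread('pics/s13.png',0).astype(float)[135:180,205:275];b=cv2.imread('pics/s14.png',0).astype(float)[135:180,205:275]
print('diff',abs(a-b).mean(),abs(a-b).max())
# handle shoulder/top check
f=11
u,v=260/f-.5+205,455/f-.5+120;print(px2w('scene',u,v,.092))
u,v=260/f-.5+205,316/f-.5+120;print(px2w('scene',u,v,.136))
x=state();print(x['contact_force'],x['joint_vel'].round(3))
print(job_done())
E
```

```text
diff 0.6619047619047619 3.0
[0.51270231 0.21510228 0.092     ]
[0.51964054 0.22024641 0.136     ]
[-0.10789202 -0.1476768  -0.09726138] [-0.002 -0.003 -0.008 -0.001 -0.001 -0.001]
the job is handed in; nothing more can be done
None
```

The take-up arm is locked back: the red-handled pin is through the eye and down in the deck hole, and the job is handed in at about 19 s. There is no verdict from the system, so this rests on my own checks.

- **How it went:** I took the pin from the block and lowered it about 20 mm into the eye. I then swung the arm back along its arc until the spring pushed back with about 6 N, which matches the 5.7 N given for 0.663 rad, and pushed the pin down.
- **Fully home:** The pin came to a hard stop with the handle's shoulder on the mouth. By the tool height, the point is about 22 mm below the deck.
- **After letting go:** The pin stands upright with the arm held back, and two pictures 0.55 s apart show no motion. The tool force is near zero with the gripper about 100 mm clear of the pin.

**What did not go cleanly:**
- **First grip:** I opened and repeated it because the 16 mm reading and the picture looked off-centre. The second grip read the same and held the pin straight, so that reading seems normal for this handle.
- **Jam:** The first push stuck about 5 mm short at 25 N. I relaxed it, shifted about 1.5 mm to re-centre, and the pin then went home.
- **Camera disagreement:** The last single-camera reading put the handle at y = 0.215 to 0.220, against 0.227 for the hole. Part of that is expected, since the arm springs back to about 0.61 rad against the pin. The rest I put down to reading the handle's front edge, but I did not confirm it.
- **Not checked at the end:** I took no last measurement of the loose items, though none of the moves should have touched them.

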